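Load the utensil dryer and start it

TASK

Load the washed utensils lying on the drying mat into the utensil dryer behind it: stand every one of them handle down and head up in a cup, each in a cup of its own, then press the white start button on the dryer's left end. A gripper that picks them flat from above cannot stand them up, so pinch each lightly, tilt it head down and press its head on the mat until it has swung in the fingers; press gently, at most about 15 N, or the heads are marked. Leave the other things on the worktop where they are.

Things in the scene. Friction and masses are not known exactly. Their poses are not given: they have to be found in the camera images.
- mat: dark ribbed rubber drying mat, fixed, 210 (x) x 460 (y) x 4 mm; origin at the centre of its underside on the worktop; +x points away from the robot towards the dryer. The utensils lie on it side by side about 90 mm apart, heads towards the robot (roughly along the mat's -x), handles towards the dryer
- dryer: utensil dryer, fixed, behind the mat: white plinth 88 (x) x 400 x 30 mm with four square steel cups in a row along y. Origin on the worktop under the row's middle; x points away from the robot, y to its left. Cup centres at x 0, y -123, -41, +41, +123 mm; cups 40 mm wide inside, floor at z 33, rim at z 107, 42 mm between the insides of neighbours
- start (a joint): start button's travel in m: 0 out, 0.006 fully in; spring, about 5 N
- start_top (a point): top of the start button, white, 26 mm across, on the plinth's left end at dryer x 0, y +208, z 52 mm; pressed straight down
- spoon: wooden spoon, 210 mm long, 50 g; lies along its x axis, origin midway along it on its underside; handle end at x -105, round handle 15 mm thick, its axis at z 7.5 mm, bowl 48 mm wide and 15 high from x +57 to +105
- paddle: white rice paddle, 200 mm long, 60 g; lies along its x axis, origin midway along it on its underside; handle end at x -100, handle 18 wide and 10 high up to x +46, round flat blade 56 mm wide and 6 thick to x +100
- turner: pale wooden turner, 210 mm long, 60 g; lies along its x axis, origin midway along it on its underside; handle end at x -105, handle 16 wide and 11 high up to x +35, square flat blade up to 50 mm wide and 6 thick to x +105
- scraper: dough scraper, 200 mm long, 60 g; lies along its x axis, origin midway along it on its underside; handle end at x -100, round wooden handle 13 mm thick, its axis at z 6.5 mm, up to x +30, then a grey blade 44 mm wide and 9 thick to x +100
- peeler: peeler, 170 mm long, 80 g; lies along its x axis, origin midway along it on its underside; yellow handle 24 mm wide and 17 high from x -85 to +18, then a narrow steel blade, 14 wide and 6 high, to x +85; at rest its blade end rises by about 0.07 rad
- spoon_low (a point): point on the spoon's handle, 50 mm from its end
- paddle_low (a point): point on the paddle's handle, 50 mm from its end
- turner_low (a point): point on the turner's handle, 50 mm from its end
- scraper_low (a point): point on the scraper's handle, 50 mm from its end
- peeler_low (a point): point on the peeler's handle, 50 mm from its end
- prep_table: the worktop, its top at z 0
- tumbler: blue tumbler, 81 mm wide, 114 high, left of the dryer; a bystander
- yoghurt_pot: yoghurt pot, 72 mm wide, 71 high, standing behind the dryer; a bystander

How it is judged:
By the outcome, as a careful person would: the job done as asked, in the order asked, and still so for the second after the job is handed in, with the robot touching nothing.
Of spoon, paddle, turner, scraper, peeler only 3 to 4 are there at a start; the rules pass over those that are not, and their reading is None.
At some moment in a run one of spoon, paddle, turner, scraper, peeler may be knocked a few centimetres aside while the robot is not near it.
Once in a run the grip may slacken for a moment while it holds something.
It also fails if it takes over 210 s, if anything falls off the work surface, if the arm or the gripper's body presses on something with over 40 N, if the wrist force passes 120 N, or if a joint passes its speed limit or range.

ROBOT

A 6-joint arm with a two-finger parallel gripper is mounted at the origin on a cart in front of the work surface, level with it; the furniture and walls round the work are solid. World frame = base frame: x ahead of the robot, y to its left, z up, the work surface at z = 0. Lengths are in m, angles in rad, forces in N, time in s.
With the tool pointing down it reaches from about 0.275 to 0.725 m from the base axis. Payload 5.6 kg.
Tool frame: the origin (TCP) lies at the very end of the fingers, on their centre line; the grasp point (between the pads) lies 19 mm behind it; z points along the fingers, y is the direction in which the jaws open and shut (so a half turn about z gives the same grasp; the last joint's range is limited). The gripper opens to 85 mm and grips with 20 to 120 N. Pads are 22 mm wide; open, the fingers measure 114 mm over their backs; the gripper's body (76 mm by 85 mm) begins 54 mm behind the grasp point. The pads swing forward as they close: fully open they stand 13 mm farther back than shut.
Start: joints at [1.596, 0.255, 0.108, 0, -1.424, -0.285], TCP at [0.141, 0.532, 0.231] pointing down, gripper open.
Joint ranges: [-2.95, 2.95], [-1.21, 1.97], [-1.09, 1.5], [-2.87, 1.71], [-2.94, -0.07], [-3.05, 3.05]. Speed limits (rad/s): [2.57, 2.57, 3.14, 3.14, 3.14, 3.14].

INTERFACE

Orientations are given as a unit quaternion [w, x, y, z].
In Python, from bench import ctrl gives the robot as it stands. Calls block until the motion is done:
- ctrl.movep(position, orientation): joint-space move of the TCP to a pose.
- ctrl.line_to(position, max_speed=0.15, ori=None, threshold=None): straight line of the TCP; ori=None keeps the orientation; max_speed is the mean speed in m/s. With threshold (N) it stops when the force on the tool has changed by that much, and returns True; else False.
- ctrl.set_joints(angles): joint-space move.
- ctrl.ungrasp() and ctrl.grab(newtons=None): open the fingers fully, or close them until they stop; newtons is the grip in N (None keeps the last).
- ctrl.sleep(seconds).
- ctrl.inverse_kinematics(position, orientation): joint angles nearest the present ones, or None.
- ctrl.read_camera(name): name is "side" or "top"; returns the picture (384x512x3 uint8, red, green, blue); there is no depth.
- ctrl.camera_info(name): a dict with "camera_matrix" (3x3 intrinsics, pixels), "k1" (the pictures are not rectified: a ray, as slopes to the right and down, at radius r is drawn at 1 + k1 r^2 times it, then the intrinsics apply), "eye" and "orientation" of the camera in the world. Camera axes: x right, y down, z forward; pixel columns grow to the right and rows downward; lengths in m; the calibration is good to about 2 mm. A picture is of the moment at which its call begins. camera_info takes no time and is no camera call.
A pose or a line that the arm cannot do raises ctrl.PlanningError and nothing moves.
- ctrl.finish_job(): hands the job in, once; it reports no verdict.
Readings, each from a call of its own:
- ctrl.get_time(): time.
- ctrl.get_joint_pos(): joint angles.
- ctrl.get_qvel(): joint speeds.
- ctrl.get_joint_torque(): joint torques, N m.
- ctrl.get_eef_pos(): TCP position.
- ctrl.get_tool_rot(): TCP orientation.
- ctrl.get_ft_force(): force on the tool from outside, world axes, zero at the start.
- ctrl.get_ft_torque(): the same for the moment, N m.
- ctrl.get_grip_width(): finger opening in m.
Only numpy, scipy, OpenCV 4.12 (cv2) and the standard library are available. Lean on these libraries where they do the work, as an engineer would, in place of code of your own. Each camera call takes 0.05 s, during which the arm holds its last target. There are 200 camera calls.

## Working session

There is one attempt and no reset: what is moved stays moved. The work goes in short steps, each a Python script; the robot and the scene stay as the last script left them, time stands still between calls to the robot, and variables do not carry over. Pictures are saved under pics/ and viewed, about 12 in all and at most 16, crops included, and the job is handed in when it is done.

```bash
ls; mkdir -p pics; python3 - <<'E'
from bench import ctrl
import cv2,json
for n in("top","side"):
    cv2.imwrite(f"pics/{n}0.png",ctrl.read_camera(n)[:,:,::-1]); print(n,ctrl.camera_info(n))
print(ctrl.get_time(),ctrl.get_eef_pos(),ctrl.get_tool_rot(),ctrl.get_ft_force(),ctrl.get_grip_width())
E
```

```text
pics
top {'camera_matrix': array([[468.69108424,   0.        , 249.98499558],
       [  0.        , 468.69108424, 189.5171264 ],
       [  0.        ,   0.        ,   1.        ]]), 'k1': -0.01909008040414317, 'eye': array([0.44016668, 0.2681095 , 1.20514788]), 'orientation': array([ 0.03077291, -0.69901412,  0.71407437, -0.02302353])}
side {'camera_matrix': array([[396.19830982,   0.        , 256.03402703],
       [  0.        , 396.19830982, 193.2054628 ],
       [  0.        ,   0.        ,   1.        ]]), 'k1': -0.08929293527735499, 'eye': array([-0.77481468,  1.11620865,  0.3892432 ]), 'orientation': array([ 0.25532474, -0.41069422,  0.74471048, -0.45994112])}
0.1 [0.14111534 0.53111811 0.23049392] [ 8.53000887e-04  9.91571632e-01 -1.29556803e-01 -7.59232387e-05] [-0.37207692  0.26123323  0.44909436] 0.08539938002791932
```

View pics/top0.png

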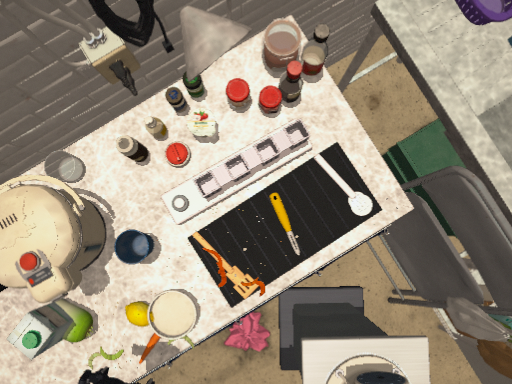

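View pics/side0.png

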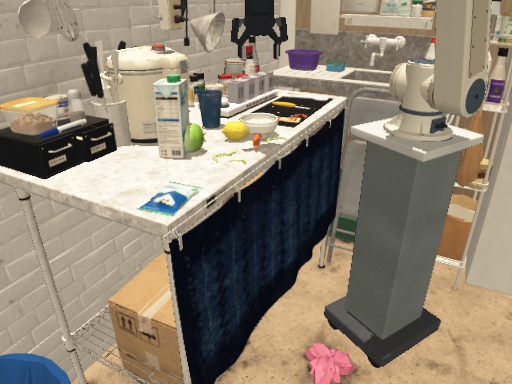

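Turner (lower left, with orange strips near it), yellow peeler and white paddle lie on the mat. I'll zoom in and write helpers.

```bash
cat > h.py <<'E'
import numpy as np,cv2
from scipy.spatial.transform import Rotation as R
from bench import ctrl
def q2R(q): return R.from_quat(np.r_[q[1:],q[0]])
def R2q(r): q=r.as_quat(); return np.r_[q[3],q[:3]]
def proj(cam,P):
    c=ctrl.camera_info(cam); p=q2R(c['orientation']).inv().apply(np.atleast_2d(P)-c['eye'])
    s=p[:,:2]/p[:,2:]; s=s*(1+c['k1']*(s**2).sum(1,keepdims=True)); K=c['camera_matrix']
    return s*[K[0,0],K[1,1]]+[K[0,2],K[1,2]]
def ray(cam,uv):
    c=ctrl.camera_info(cam); K=c['camera_matrix']; uv=np.atleast_2d(uv).astype(float)
    d=(uv-[K[0,2],K[1,2]])/[K[0,0],K[1,1]]; s=d.copy()
    for _ in range(10): s=d/(1+c['k1']*(s**2).sum(1,keepdims=True))
    return c['eye'],q2R(c['orientation']).apply(np.c_[s,np.ones(len(s))])
def onz(cam,uv,z):
    e,d=ray(cam,uv); return e+d*((z-e[2])/d[:,2])[:,None]
def two(uvt,uvs):
    (e1,d1),(e2,d2)=ray('top',uvt),ray('side',uvs); out=[]
    for a,b in zip(d1,d2):
        t=np.linalg.lstsq(np.c_[a,-b],e2-e1,rcond=None)[0]; p,q=e1+a*t[0],e2+b*t[1]
        out.append(np.r_[(p+q)/2,np.linalg.norm(p-q)])
    return np.array(out)
def shot(cam,name,box=None,k=1):
    im=ctrl.read_camera(cam)[:,:,::-1]
    if box: im=im[box[1]:box[3],box[0]:box[2]]
    cv2.imwrite(f'pics/{name}.png',cv2.resize(im,None,fx=k,fy=k,interpolation=cv2.INTER_CUBIC))
E
python3 - <<'E'
from h import *
a=cv2.imread('pics/top0.png')[110:310,155:390]; b=cv2.imread('pics/side0.png')[75:135,215:335]
cv2.imwrite('pics/top1.png',cv2.resize(a,None,fx=3.4,fy=3,interpolation=3) if 0 else cv2.resize(a,None,fx=3,fy=3,interpolation=3))
cv2.imwrite('pics/side1.png',cv2.resize(b,None,fx=6,fy=6,interpolation=3))
print(onz('top',[[190,239],[341,145],[381,207],[230,306]],.004).round(4))
E
```

```text
[[ 0.4085  0.4362  0.004 ]
 [ 0.6422  0.0426  0.004 ]
 [ 0.4797 -0.0539  0.004 ]
 [ 0.2379  0.337   0.004 ]]
```

View pics/top1.png

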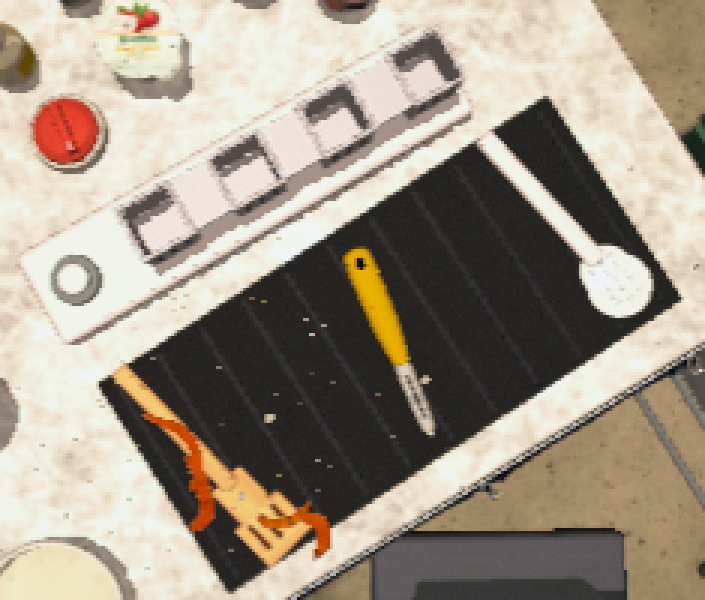

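View pics/side1.png

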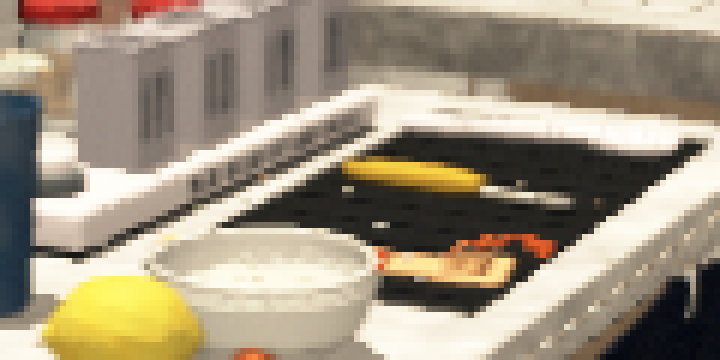

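```bash
python3 - <<'E'
from h import *
t=lambda L:np.array(L)/3+[155,110]; s=lambda L:np.array(L)/6+[215,75]
c=onz('top',t([[100,383],[548,97],[681,298],[230,592]]),.004); print('mat',c.round(4)[:,:2].tolist(),c.mean(0))
e=c[1]-c[0]; print('yaw',np.degrees(np.arctan2(e[0],-e[1])),np.linalg.norm(e),np.linalg.norm(c[1]-c[2]))
k=onz('top',t([[427,70],[338,122],[246,171],[160,223]]),.107); print('cups',k.round(4).tolist()); 
print('spacing',np.linalg.norm(np.diff(k,axis=0),axis=1)); d=k[0]-k[3]; print('yaw',np.degrees(np.arctan2(d[0],-d[1])))
print('button',onz('top',t([[75,279]]),.052))
for n,a,z in(('paddle',[[483,142],[638,318]],.011),('peeler',[[355,250],[432,434]],.018),('turner',[[118,371],[282,555]],.012)):
    p=onz('top',t(a),z); v=p[0]-p[1]; print(n,p.round(4).tolist(),np.linalg.norm(v),np.degrees(np.arctan2(v[1],v[0])))
print('2view: peeler end, peeler tip, near-left cup rim corner, far corner of mat')
print(two(t([[350,255],[432,434]]),s([[343,165],[574,203]])).round(4))
for i in range(3):
  pass
q0=ctrl.get_joint_pos(); print(q0)
# IK survey at cups
psi=np.radians(31)
def tool(psi,tau,sg):
    z=np.array([np.sin(tau)*np.cos(psi),np.sin(tau)*np.sin(psi),-np.cos(tau)]); y=sg*np.array([-np.sin(psi),np.cos(psi),0])
    return R.from_matrix(np.c_[np.cross(y,z),y,z])
for i,P in enumerate(k):
  for tau in (30,40,50,60,75,90):
    for sg in(1,-1):
      for z in(.14,.24):
        r=tool(psi,np.radians(tau),sg); p=np.r_[P[:2],z]+r.apply([0,0,.006])
        q=ctrl.inverse_kinematics(p,R2q(r)); print(i,tau,sg,z,None if q is None else np.round(q,2))
E
```

```text
mat [[0.4119, 0.4404], [0.6493, 0.051], [0.4737, -0.0562], [0.2345, 0.3328]] [0.44236054 0.19201611 0.004     ]
yaw 31.366238909362927 0.4560895102045844 0.20574294813500352
cups [[0.6551, 0.1643, 0.107], [0.6152, 0.2356, 0.107], [0.578, 0.3088, 0.107], [0.5384, 0.3771, 0.107]]
spacing [0.08165752 0.08216678 0.07892035]
yaw 28.739833620359075
button [[0.49862069 0.45320546 0.052     ]]
paddle [[0.6105, 0.1092, 0.011], [0.4574, -0.0172, 0.011]] 0.19850675905511786 39.54836870941241
peeler [[0.5198, 0.2212, 0.018], [0.364, 0.1605, 0.018]] 0.16717762339581044 21.273597269227157
turner [[0.4219, 0.4239, 0.012], [0.2656, 0.2883, 0.012]] 0.2069873098951975 40.94303107786999
2view: peeler end, peeler tip, near-left cup rim corner, far corner of mat
[[0.5172 0.2268 0.0109 0.0038]
 [0.363  0.1592 0.0097 0.0015]]
[ 1.59561175e+00  2.55663218e-01  1.07118733e-01 -4.17457390e-04
 -1.42391407e+00 -2.84598079e-01]
0 30 1 0.14 [ 0.45  0.27 -0.23 -0.09 -0.56 -1.42]
0 30 1 0.24 [ 0.45  0.19 -0.07 -0.06 -0.79 -1.45]
0 30 -1 0.14 [ 0.45  0.27 -0.23 -0.09 -0.56  1.72]
0 30 -1 0.24 [ 0.45  0.19 -0.07 -0.
[... 3169 characters left out ...]
58  0.74 -0.36 -2.57]
3 40 -1 0.14 None
3 40 -1 0.24 [ 0.92  0.06 -0.58  0.74 -0.36  0.57]
3 50 1 0.14 None
3 50 1 0.24 None
3 50 -1 0.14 None
3 50 -1 0.24 None
3 60 1 0.14 [ 0.35  0.19 -0.52 -2.38 -0.24  0.92]
3 60 1 0.24 None
3 60 -1 0.14 [ 0.35  0.19 -0.52 -2.38 -0.24 -2.22]
3 60 -1 0.24 None
3 75 1 0.14 [ 0.21  0.39 -0.83 -2.76 -0.99  1.44]
3 75 1 0.24 [ 0.25  0.1  -0.66 -2.6  -0.56  1.17]
3 75 -1 0.14 [ 0.21  0.39 -0.83 -2.76 -0.99 -1.7 ]
3 75 -1 0.24 [ 0.25  0.1  -0.66 -2.6  -0.56 -1.97]
3 90 1 0.14 [ 0.19  0.73 -0.91 -2.79 -1.64  1.6 ]
3 90 1 0.24 [ 0.2   0.36 -0.87 -2.78 -1.25  1.45]
3 90 -1 0.14 [ 0.19  0.73 -0.91 -2.79 -1.64 -1.55]
3 90 -1 0.24 [ 0.2   0.36 -0.87 -2.78 -1.25 -1.69]
```

```bash
cat >> h.py <<'E'
def tool(psi,tau,sg=1):
    psi,tau=np.radians(psi),np.radians(tau)
    z=np.array([np.sin(tau)*np.cos(psi),np.sin(tau)*np.sin(psi),-np.cos(tau)]); y=sg*np.array([-np.sin(psi),np.cos(psi),0])
    return R.from_matrix(np.c_[np.cross(y,z),y,z])
def pose(P,psi,tau,sg=1,d=.006):
    "TCP pose with the pinch (d behind the tip) at P"
    r=tool(psi,tau,sg); return np.asarray(P)+r.apply([0,0,d]),R2q(r)
E
python3 - <<'E'
from h import *
cups=np.array([[.6551,.1643],[.6152,.2356],[.578,.3088],[.5384,.3771]])
def ok(P,psi,tau,sg):
    q=ctrl.inverse_kinematics(*pose(P,psi,tau,sg)); return q is not None and abs(q[3])<1.2
def mt(x,y,z,psi,sg=1): return max([t for t in range(0,72,3) if ok([x,y,z],psi,t,sg)],default=None)
for i,c in enumerate(cups):
    print('cup',i,[(psi,[mt(*c,z,psi) for z in(.13,.17,.23)]) for psi in (0,10,20,30,40,50,60)])
for n,x,y in (('turner',.35,.362),('peeler',.445,.192),('paddle',.537,.05),('midA',.40,.28),('midB',.47,.10)):
    print(n,[(psi,[mt(x,y,z,psi) for z in(.012,.03)]) for psi in (0,10,20,30,40,50)])
E
```

```text
cup 0 [(0, [33, 36, 39]), (10, [33, 36, 42]), (20, [36, 39, 42]), (30, [54, 57, 63]), (40, [54, 57, 60]), (50, [54, 57, 60]), (60, [57, 60, 63])]
cup 1 [(0, [30, 33, 42]), (10, [33, 36, 39]), (20, [33, 36, 42]), (30, [36, 39, 45]), (40, [54, 57, 60]), (50, [54, 57, 60]), (60, [54, 57, 60])]
cup 2 [(0, [33, 36, 42]), (10, [30, 33, 39]), (20, [33, 36, 42]), (30, [33, 36, 42]), (40, [54, 57, 63]), (50, [54, 57, 60]), (60, [54, 57, 60])]
cup 3 [(0, [36, 39, 45]), (10, [30, 33, 42]), (20, [33, 36, 39]), (30, [33, 36, 42]), (40, [33, 39, 42]), (50, [54, 57, 63]), (60, [54, 57, 60])]
turner [(0, [27, 27]), (10, [21, 24]), (20, [21, 18]), (30, [18, 21]), (40, [18, 21]), (50, [21, 21])]
peeler [(0, [21, 18]), (10, [18, 21]), (20, [18, 21]), (30, [21, 21]), (40, [39, 42]), (50, [42, 42])]
paddle [(0, [21, 21]), (10, [21, 24]), (20, [42, 42]), (30, [42, 42]), (40, [42, 45]), (50, [48, 48])]Traceback (most recent call last):
  File "<stdin>", line 9, in <module>
  File "<stdin>", line 5, in mt
  File "<stdin>", line 4, in ok
ValueError: time passes only in moves, steps and waits
```

```bash
python3 - <<'E'
from h import *
cups=np.array([[.6551,.1643],[.6152,.2356],[.578,.3088],[.5384,.3771]])
def row(x,y,z,psi,taus,sg=1):
    ctrl.sleep(.05); o=''
    for t in taus:
        q=ctrl.inverse_kinematics(*pose([x,y,z],psi,t,sg)); o+=f' {t}:'+('--' if q is None else ','.join(f'{v:.1f}' for v in q[[0,3,4,5]]))
    return o
T=(0,20,40,48,56)
for n,x,y,ps in (('peeler',.445,.192,(21,45,60,75)),('paddle',.537,.05,(40,55)),('turner',.45,.2,(60,)),('turner',.35,.362,(41,))):
    for psi in ps: print(n,psi,row(x,y,.03,psi,T))
for i,psi in((0,32),(0,42),(1,40),(1,50),(2,45),(2,55),(3,55)):
  for z in(.13,.23): print('cup',i,psi,z,row(*cups[i],z,psi,(44,50),-1))
print(ctrl.get_time())
E
```

```text
peeler 21  0:0.7,0.0,-0.9,-1.9 20:0.8,0.6,-0.3,-2.5 40:-- 48:0.0,-2.2,-0.3,0.8 56:-0.2,-2.5,-0.8,1.4
peeler 45  0:0.7,0.0,-0.9,-1.5 20:0.7,-0.1,-0.4,-1.4 40:0.4,-1.0,-0.3,-0.4 48:0.1,-1.4,-0.5,0.4 56:-0.2,-1.7,-0.8,0.9
peeler 60  0:0.7,0.0,-0.9,-1.3 20:0.6,-0.3,-0.6,-0.9 40:0.2,-1.0,-0.6,0.0 48:0.0,-1.3,-0.7,0.4 56:-0.1,-1.4,-0.9,0.7
peeler 75  0:0.7,0.0,-0.9,-1.0 20:0.5,-0.4,-0.7,-0.5 40:0.2,-0.9,-0.8,0.2 48:0.0,-1.1,-0.9,0.5 56:-0.1,-1.2,-1.1,0.7
paddle 40  0:0.4,0.0,-0.9,-1.3 20:0.3,-0.3,-0.6,-1.0 40:-0.0,-1.0,-0.5,-0.1 48:-0.2,-1.3,-0.7,0.3 56:-0.4,-1.5,-0.8,0.7
paddle 55  0:0.4,0.0,-0.9,-1.0 20:0.2,-0.4,-0.7,-0.6 40:-0.1,-0.9,-0.8,0.1 48:-0.2,-1.1,-0.9,0.4 56:-0.4,-1.3,-1.0,0.6
turner 60  0:0.7,0.0,-0.9,-1.3 20:0.6,-0.3,-0.6,-0.9 40:0.3,-1.0,-0.6,-0.0 48:0.1,-1.3,-0.7,0.4 56:-0.1,-1.4,-0.9,0.7
turner 41  0:1.1,0.0,-0.9,-2.0 20:1.2,0.6,-0.3,-2.6 40:-- 48:0.4,-2.4,-0.3,1.0 56:0.2,-2.6,-0.8,1.5
cup 0 32 0.13  44:0.4,-0.4,-0.3,2.1 50:0.3,-0.8,-0.3,2.5
cup 0 32 0.23  44:0.4,-0.2,-0.4,1.9 50:0.4,-0.4,-0.3,2.1
cup 0 42 0.13  44:0.3,-0.7,-0.5,2.6 50:0.2,-1.0,-0.5,2.9
cup 0 42 0.23  44:0.3,-0.5,-0.7,2.3 50:0.2,-0.7,-0.6,2.5
cup 1 40 0.13  44:0.5,-0.5,-0.3,2.2 50:0.4,-0.9,-0.3,2.6
cup 1 40 0.23  44:0.5,-0.3,-0.5,1.9 50:0.5,-0.4,-0.4,2.1
cup 1 50 0.13  44:0.4,-0.7,-0.5,2.6 50:0.3,-1.0,-0.6,2.9
cup 1 50 0.23  44:0.4,-0.5,-0.7,2.4 50:0.3,-0.7,-0.6,2.6
cup 2 45 0.13  44:0.7,-0.4,-0.2,2.0 50:0.6,-0.8,-0.2,2.5
cup 2 45 0.23  44:0.7,-0.2,-0.4,1.8 50:0.7,-0.3,-0.3,2.0
cup 2 55 0.13  44:0.5,-0.7,-0.5,2.5 50:0.4,-1.0,-0.5,2.9
cup 2 55 0.23  44:0.5,-0.5,-0.6,2.3 50:0.5,-0.7,-0.6,2.5
cup 3 55 0.13  44:0.7,-0.5,-0.3,2.2 50:0.6,-0.9,-0.3,2.6
cup 3 55 0.23  44:0.8,-0.3,-0.5,2.0 50:0.7,-0.5,-0.4,2.2
1.2
```

```bash
cat >> h.py <<'E'
YD=28.7; DC=np.array([.5967,.2715])
def dry(x,y,z=0): a=np.radians(YD); return np.array([DC[0]+x*np.cos(a)-y*np.sin(a),DC[1]+x*np.sin(a)+y*np.cos(a),z])
CUP=[-.123,-.041,.041,.123]
E
python3 - <<'E'
from h import *
U={'paddle':((.6105,.1092),(.4574,-.0172),.011),'peeler':((.5198,.2212),(.364,.1605),.018),'turner':((.4219,.4239),(.2656,.2883),.012)}
for cam,k,b in(('top',3,(155,110,390,310)),('side',6,(215,75,335,135))):
    im=cv2.imread(f'pics/{cam}0.png')[b[1]:b[3],b[0]:b[2]]; im=cv2.resize(im,None,fx=k,fy=k,interpolation=3)
    T=lambda P:np.round((proj(cam,P)-b[:2]+.5)*k).astype(int)
    for y in CUP: cv2.polylines(im,[T([dry(a*.02,y+c*.02,.107) for a,c in((1,1),(1,-1),(-1,-1),(-1,1))])],True,(0,0,255),1)
    cv2.polylines(im,[T([dry(a*.044,c*.2,.03) for a,c in((1,1),(1,-1),(-1,-1),(-1,1))])],True,(255,0,0),1)
    cv2.circle(im,tuple(map(int,T([dry(0,.208,.052)])[0])),4,(0,255,0),-1)
    for e,h,z in U.values():
        cv2.polylines(im,[T([[*e,z],[*h,z]])],False,(255,0,255),1)
    cv2.imwrite(f'pics/ov_{cam}.png',im)
a=cv2.imread('pics/ov_top.png');s=cv2.imread('pics/ov_side.png')[:, :720]
s=cv2.resize(s,(705,352)); a=cv2.resize(a,None,fx=.93,fy=.93) ; 
cv2.imwrite('pics/ov_side.png',s)
E
```

```text
(no output)
```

View pics/ov_top.png

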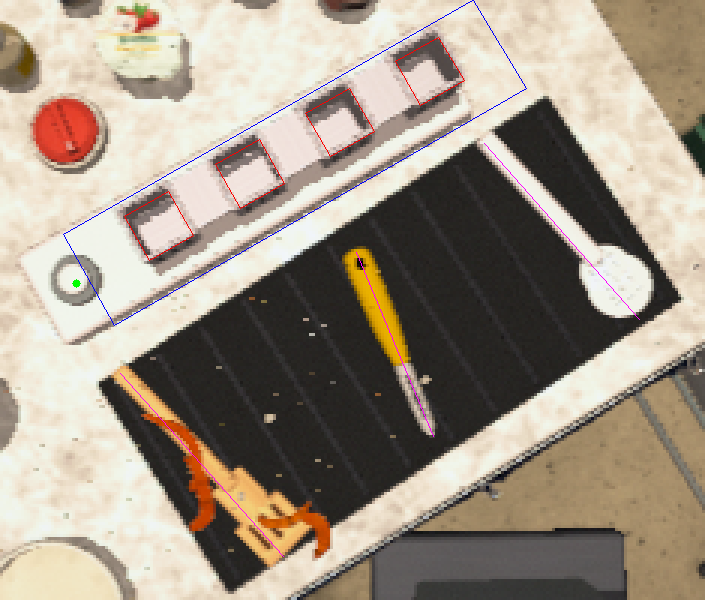

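View pics/ov_side.png

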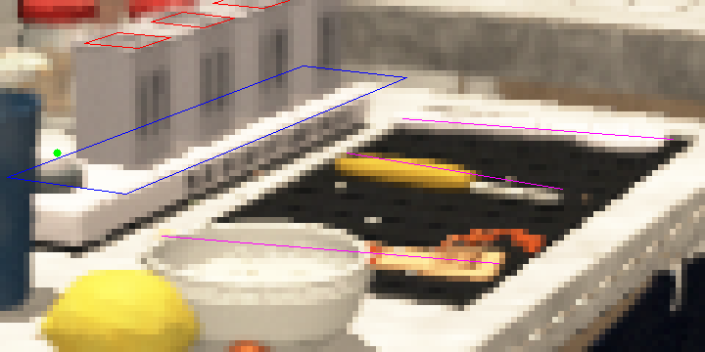

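```bash
cat >> h.py <<'E'
def T(): return round(ctrl.get_time(),1)
def go(P,psi,tau,sg=1,d=.006): ctrl.movep(*pose(P,psi,tau,sg,d))
def ln(P,psi,tau,sg=1,v=.12,th=None,d=.006):
    p,q=pose(P,psi,tau,sg,d); return ctrl.line_to(p,max_speed=v,ori=q,threshold=th)
def moved(ref='pics/top0.png',who=None):
    im=ctrl.read_camera('top')[:,:,::-1]; d=cv2.absdiff(im,cv2.imread(ref)).max(2)
    for n,(e,h,z) in U.items():
        uv=proj('top',[[e[0]+(h[0]-e[0])*s,e[1]+(h[1]-e[1])*s,z] for s in np.linspace(.05,.9,20)]).round().astype(int)
        print('diff',n,np.median(d[uv[:,1],uv[:,0]]))
U={'paddle':((.6105,.1092),(.4574,-.0172),.011),'peeler':((.5198,.2212),(.364,.1605),.018),'turner':((.4219,.4239),(.2656,.2883),.012)}
def pick(n,p,ztcp):
    E,H,_=map(np.array,U[n]); v=E-H; psi=np.degrees(np.arctan2(v[1],v[0])); P=E-p*v/np.linalg.norm(v)
    go([*P,.16],psi,0,d=0); ln([*P,ztcp],psi,0,v=.1,th=8,d=0); ctrl.grab(20); ctrl.sleep(.3)
    print(n,'P',P.round(4),psi.round(1),'w',ctrl.get_grip_width(),'tcp',ctrl.get_eef_pos().round(4),'F',ctrl.get_ft_force().round(2),T())
    return P,psi
def swing(H,L,psi,ths,taus,zh=.008):
    "H: mat point where the head rests; pinch runs on an arc about it"
    u=np.array([np.cos(np.radians(psi)),np.sin(np.radians(psi))])
    for i,(th,ta) in enumerate(zip(ths,taus)):
        a=np.radians(th); P=[*(np.array(H)+L*np.cos(a)*u),zh+L*np.sin(a)]
        hit=ln(P,psi,ta,v=.05,th=12) if i else go(P,psi,ta)
        print('th',th,'tau',ta,'hit',hit,'F',ctrl.get_ft_force().round(1),'w',round(ctrl.get_grip_width(),4),T())
        if hit: break
E
python3 - <<'E'
from h import *
moved()
P,psi=pick('peeler',.088,.007)
ln([*P,.12],psi,0,d=0)
print('lifted F',ctrl.get_ft_force().round(2),ctrl.get_grip_width())
ps=55; u=np.array([np.cos(np.radians(ps)),np.sin(np.radians(ps))]); H=P-.078*u
go([*P,.12],ps,0); 
swing(H,.082,ps,[24,20,17,14,12],[18,28,38,46,53])
shot('side','s2',(200,50,350,150),5)
E
```

```text
diff paddle 1.0
diff peeler 1.0
diff turner 1.5
peeler P [0.4378 0.1893] 21.3 w 0.0181435448667679 tcp [0.4378 0.1893 0.007 ] F [-0.73 -0.17  2.06] 5.5
lifted F [ 0.3   0.66 -1.45] 0.017909016689508634
th 24 tau 18 hit None F [ 1.2  1.8 -0.2] w 0.0179 7.8
th 20 tau 28 hit False F [ 0.1  0.8 -1.1] w 0.0178 8.3
th 17 tau 38 hit False F [0.3 0.4 0.2] w 0.0178 9.0
th 14 tau 46 hit False F [-0.2 -0.4 -0.7] w 0.0178 9.5
th 12 tau 53 hit False F [ 0.7  0.1 -1.3] w 0.0174 10.0
```

View pics/s2.png

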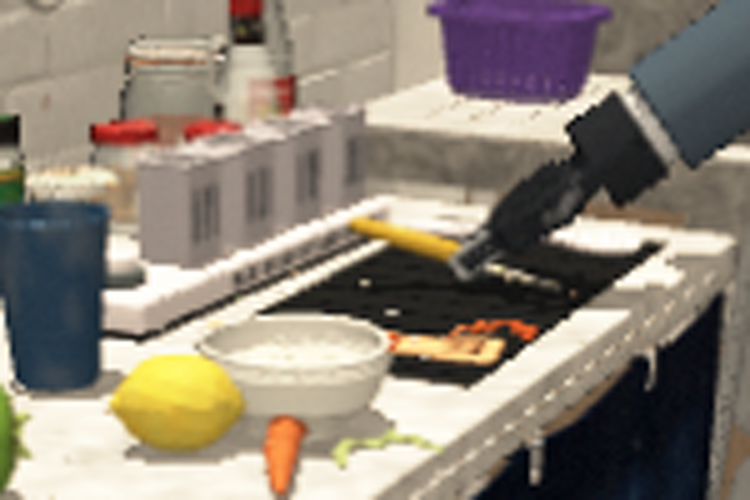

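The side view shows that the tool is tilted and the peeler (handle end about (355,222), tip about (570,293) in the crop) is still near flat, so it has swung in the fingers. Tighten, lift, flip over cup 1.

```bash
python3 - <<'E'
from h import *
ctrl.grab(60); ctrl.sleep(.2); print(ctrl.get_grip_width())
p=ctrl.get_eef_pos(); ctrl.line_to(p+[0,0,.2],max_speed=.2)
c=dry(-.03,CUP[1]); go([c[0]-.08,c[1]-.05,.28],45,45,-1)
c=dry(0,CUP[1]); go([*c[:2],.235],40,48,-1)
print(ctrl.get_grip_width(),ctrl.get_joint_pos().round(2),T())
a=ctrl.read_camera('side')[30:150,200:350,::-1]; b=ctrl.read_camera('top')[110:230,220:370,::-1]
cv2.imwrite('pics/c3.png',cv2.resize(np.hstack([a,b]),None,fx=2.6,fy=2.6,interpolation=3))
E
```

```text
0.015416902298074903
0.01538762784422993 [ 0.51  0.08 -0.29 -0.37 -0.4   2.04] 14.3
```

View pics/c3.png

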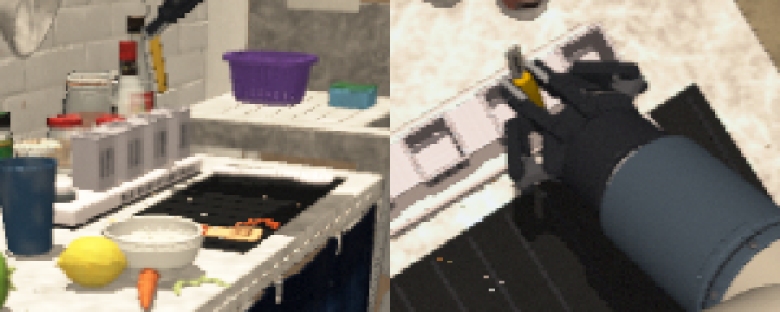

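```bash
python3 - <<'E'
from h import *
c=dry(0,CUP[1]); P=np.array([*c[:2],.235])
for cam in('top','side'):
    im=ctrl.read_camera(cam); hsv=cv2.cvtColor(im,cv2.COLOR_RGB2HSV); m=((abs(hsv[...,0].astype(int)-23)<8)&(hsv[...,1]>150)&(hsv[...,2]>90)).astype(np.uint8)
    n,l,s,_=cv2.connectedComponentsWithStats(m)
    e=proj(cam,[P,P-[0,0,.088],P+[0,0,.015]]); print(cam,'pinch,end,handletop',e.round(1).tolist())
    for i in range(1,n):
        v,u=np.nonzero(l==i)
        if len(u)>8 and np.hypot(u.mean()-e[0,0],v.mean()-e[0,1])<50:
            t=np.argsort(v); print(len(u),'top',u[t[:3]].mean(),v[t[0]],'bottom',u[t[-3:]].mean(),v[t[-1]],'u',u.min(),u.max())
    if cam=='side': cv2.imwrite('pics/s4.png',cv2.resize(im[0:100,215:315,::-1],None,fx=6,fy=6,interpolation=3))
E
```

```text
top pinch,end,handletop [[269.2, 140.4], [268.1, 147.4], [269.5, 139.1]]
70 top 271.6666666666667 137 bottom 277.6666666666667 150 u 267 278
side pinch,end,handletop [[257.4, 41.8], [257.4, 64.6], [257.4, 37.9]]
75 top 259.6666666666667 43 bottom 262.0 64 u 258 263
```

View pics/s4.png

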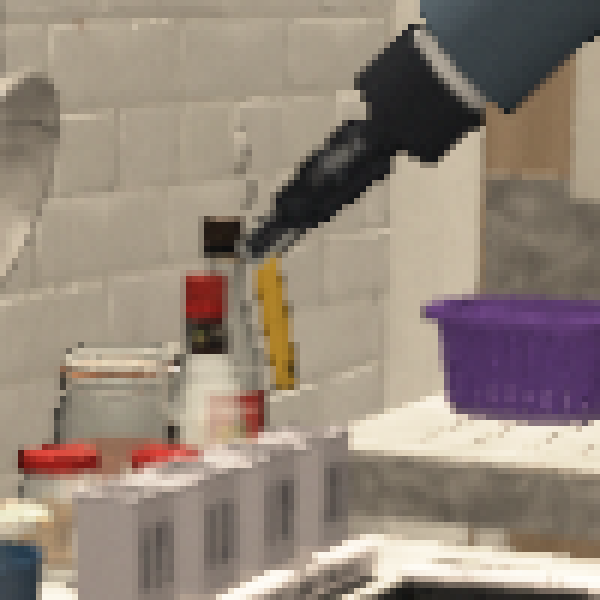

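```bash
python3 - <<'E'
from h import *
print(two([[276,149.5]],[[262.3,64.3]]), ctrl.get_eef_pos())
c=dry(0,CUP[1]); ctrl.sleep(.05)
for ps in(36,40,44,50):
  for ta in(52,56,60):
    for z in(.128,.235):
      q=ctrl.inverse_kinematics(*pose([*c[:2],z],ps,ta,-1)); print(ps,ta,z,None if q is None else q.round(2))
E
```

```text
[[0.61054909 0.21699417 0.14729874 0.00175214]] [0.61973558 0.23796164 0.23241649]
36 52 0.128 [ 0.42  0.2  -0.34 -0.9  -0.21  2.59]
36 52 0.235 [ 0.57  0.05 -0.42 -0.24 -0.2   1.84]
36 56 0.128 [ 0.28  0.21 -0.32 -1.27 -0.3   3.03]
36 56 0.235 [ 0.53  0.05 -0.39 -0.48 -0.18  2.1 ]
36 60 0.128 [ 0.14  0.23 -0.35 -1.58 -0.41 -2.88]
36 60 0.235 [ 0.43  0.05 -0.33 -0.85 -0.23  2.51]
40 52 0.128 [ 0.34  0.21 -0.3  -1.   -0.33  2.77]
40 52 0.235 [ 0.47  0.07 -0.29 -0.52 -0.36  2.21]
40 56 0.128 None
40 56 0.235 [ 0.41  0.07 -0.28 -0.74 -0.36  2.44]
40 60 0.128 [ 0.12  0.25 -0.32 -1.51 -0.49 -2.89]
40 60 0.235 [ 0.32  0.07 -0.26 -1.   -0.39  2.73]
44 52 0.128 [ 0.28  0.23 -0.26 -1.05 -0.44  2.89]
44 52 0.235 [ 0.39  0.09 -0.22 -0.67 -0.48  2.42]
44 56 0.128 None
44 56 0.235 [ 0.33  0.09 -0.22 -0.86 -0.49  2.63]
44 60 0.128 [ 0.1   0.27 -0.3  -1.46 -0.57 -2.89]
44 60 0.235 [ 0.24  0.1  -0.22 -1.06 -0.52  2.85]
50 52 0.128 [ 0.22  0.26 -0.21 -1.07 -0.58  3.01]
50 52 0.235 [ 0.3   0.12 -0.14 -0.79 -0.65  2.63]
50 56 0.128 None
50 56 0.235 [ 0.23  0.13 -0.15 -0.95 -0.65  2.8 ]
50 60 0.128 [ 0.06  0.3  -0.25 -1.39 -0.69 -2.89]
50 60 0.235 [ 0.16  0.14 -0.17 -1.11 -0.68  2.97]
```

```bash
cat >> h.py <<'E'
def corr(e,f,r):
    "rotate tool r by fraction f of what brings the pinch-to-handle-end vector e straight down"
    e=np.array(e)/np.linalg.norm(e); ax=np.cross(e,[0,0,-1]); s=np.linalg.norm(ax); rv=ax/s*np.arcsin(s)
    return R.from_rotvec(rv*f)*r, R.from_rotvec(rv*f).apply(e)
E
python3 - <<'E'
from h import *
P0=ctrl.get_eef_pos()-q2R(ctrl.get_tool_rot()).apply([0,0,.006]); e=np.array([.6105,.2170,.1473])-P0; print('e',e)
c=dry(0,CUP[1])[:2]; ctrl.sleep(.05)
for f in(0,.4,.6,.8,1):
    r,e2=corr(e,f,q2R(ctrl.get_tool_rot()))
    for z in(.128,.235):
        # handle point at z=.075 (mid cup) on cup axis when seated
        P=np.array([*(c-e2[:2]/-e2[2]*.053),z])
        q=ctrl.inverse_kinematics(P+r.apply([0,0,.006]),R2q(r)); print(f,z,P.round(4),e2.round(3),None if q is None else q.round(2))
E
```

```text
e [-0.00582622 -0.01810566 -0.08908382]
0 0.128 [0.6199 0.2463 0.128 ] [-0.064 -0.199 -0.978] [ 0.46  0.22 -0.32 -0.7  -0.27  2.42]
0 0.235 [0.6199 0.2463 0.235 ] [-0.064 -0.199 -0.978] [ 0.53  0.08 -0.29 -0.34 -0.38  1.99]
0.4 0.128 [0.6184 0.2419 0.128 ] [-0.039 -0.12  -0.992] [ 0.32  0.23 -0.27 -1.03 -0.38  2.78]
0.4 0.235 [0.6184 0.2419 0.235 ] [-0.039 -0.12  -0.992] [ 0.44  0.08 -0.25 -0.6  -0.41  2.26]
0.6 0.128 [0.6178 0.2398 0.128 ] [-0.026 -0.08  -0.996] [ 0.25  0.24 -0.27 -1.17 -0.43  2.93]
0.6 0.235 [0.6178 0.2398 0.235 ] [-0.026 -0.08  -0.996] [ 0.39  0.08 -0.23 -0.74 -0.44  2.39]
0.8 0.128 [0.6171 0.2377 0.128 ] [-0.013 -0.04  -0.999] None
0.8 0.235 [0.6171 0.2377 0.235 ] [-0.013 -0.04  -0.999] [ 0.33  0.09 -0.22 -0.87 -0.48  2.53]
1 0.128 [0.6164 0.2355 0.128 ] [ 0.  0. -1.] None
1 0.235 [0.6164 0.2355 0.235 ] [ 0.  0. -1.] [ 0.27  0.09 -0.22 -1.   -0.52  2.65]
```

```bash
cat >> h.py <<'E'
def insert(P,r,zlow,th=8):
    q=R2q(r); d=r.apply([0,0,.006])
    hit=ctrl.line_to(np.r_[P[:2],zlow]+d,max_speed=.06,ori=q,threshold=th)
    print('hit',hit,'F',ctrl.get_ft_force().round(1),'tcp',ctrl.get_eef_pos().round(4),'w',ctrl.get_grip_width(),T())
    return hit
E
python3 - <<'E'
from h import *
P0=ctrl.get_eef_pos()-q2R(ctrl.get_tool_rot()).apply([0,0,.006]); e=np.array([.6105,.2170,.1473])-P0
r,e2=corr(e,.6,q2R(ctrl.get_tool_rot())); c=dry(0,CUP[1])[:2]; P=c-e2[:2]/-e2[2]*.053
ctrl.movep(np.r_[P,.235]+r.apply([0,0,.006]),R2q(r)); print(ctrl.get_ft_force().round(1))
insert(P,r,.128)
a=ctrl.read_camera('side')[0:120,215:315,::-1]; b=ctrl.read_camera('top')[90:210,220:340,::-1]
cv2.imwrite('pics/c5.png',cv2.resize(np.hstack([a,b]),None,fx=3.5,fy=3.5,interpolation=3))
E
```

```text
[ 0.2  0.1 -0.3]
hit False F [-0.1 -0.4 -0.3] tcp [0.6214 0.2433 0.1249] w 0.015506651221712756 17.0
```

View pics/c5.png

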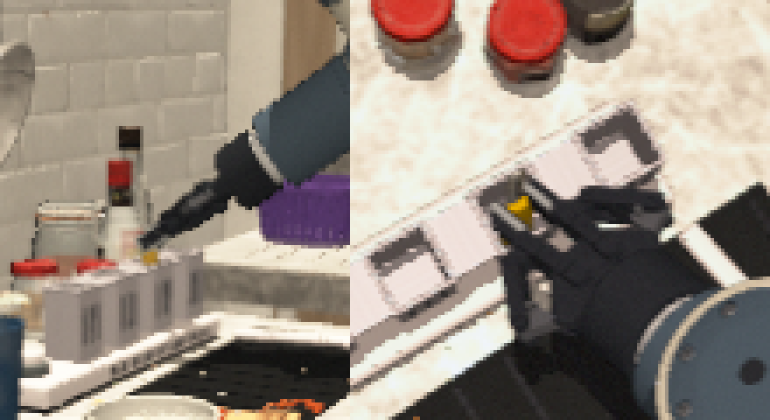

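```bash
cat >> h.py <<'E'
def release():
    ctrl.ungrasp(); z=q2R(ctrl.get_tool_rot()).apply([0,0,1]); v=np.r_[z[:2]/np.linalg.norm(z[:2])*-.11,.04]
    ctrl.sleep(.3); ctrl.line_to(ctrl.get_eef_pos()+v,max_speed=.12); ctrl.line_to(ctrl.get_eef_pos()+[0,0,.12],max_speed=.25); print('rel F',ctrl.get_ft_force().round(1),T())
E
python3 - <<'E'
from h import *
release()
go([.48,.12,.30],40,0)
moved()
a=ctrl.read_camera('side')[20:120,215:315,::-1]; b=ctrl.read_camera('top')[110:310,155:390,::-1]; cv2.imwrite('pics/top6.png',ctrl.read_camera('top')[:,:,::-1])
cv2.imwrite('pics/c6.png',cv2.resize(np.hstack([cv2.resize(a,(200,200),interpolation=3),b]),None,fx=1.8,fy=1.8,interpolation=3)); print(T())
E
```

```text
rel F [-0.5 -0.2 -0.8] 19.9
diff paddle 86.0
diff peeler 131.5
diff turner 55.0
23.2
```

View pics/c6.png

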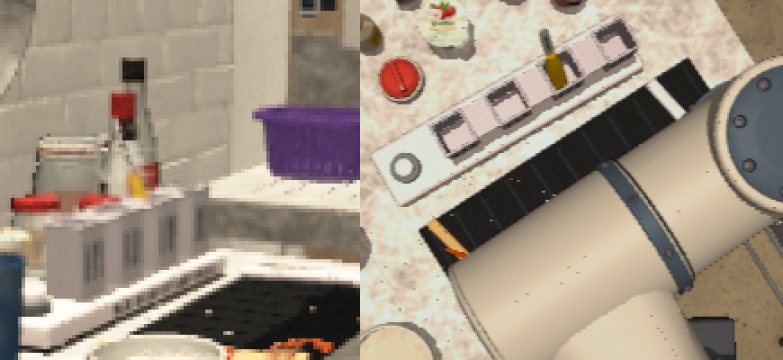

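```bash
python3 - <<'E'
from h import *
ctrl.set_joints([1.596,.255,.108,0,-1.424,-.285]); moved()
cv2.imwrite('pics/top7.png',ctrl.read_camera('top')[:,:,::-1]); print(T())
d=cv2.absdiff(cv2.imread('pics/top7.png'),cv2.imread('pics/top0.png')).max(2); n,l,s,c=cv2.connectedComponentsWithStats((d>40).astype(np.uint8))
print([(s[i].tolist()) for i in range(1,n) if s[i,4]>15])
E
```

```text
diff paddle 1.0
diff peeler 181.0
diff turner 1.5
25.3
[[254, 126, 17, 34, 266], [269, 192, 31, 63, 526]]
```

Nothing else moved, so the paddle goes next.

```bash
cat >> h.py <<'E'
def handle(n,p,ztcp,L,ps,Pp=None,ths=(20,17,14,11,9,7),taus=(18,26,34,42,48,54),zh=.008):
    P,psi=pick(n,p,ztcp); w0=ctrl.get_grip_width()
    ln([*P,.12],psi,0,d=0); P=P if Pp is None else np.array(Pp); go([*P,.12],ps,0)
    u=np.array([np.cos(np.radians(ps)),np.sin(np.radians(ps))])
    swing(P-.95*L*u,L,ps,ths,taus,zh)
def tocup(i,ps,ta):
    ctrl.grab(60); ctrl.sleep(.2); w=ctrl.get_grip_width()
    ctrl.line_to(ctrl.get_eef_pos()+[0,0,.2],max_speed=.2)
    c=dry(0,CUP[i]); go([c[0]-.09,c[1]-.06,.30],ps,ta-4,-1); go([*c[:2],.25],ps,ta,-1)
    print('w',w,ctrl.get_grip_width(),T())
    a=ctrl.read_camera('side')[0:120,200:320,::-1]; b=ctrl.read_camera('top')[90:210,190:370,::-1]
    P=np.array([*c[:2],.25]); print([proj(k,[P,P-[0,0,.095],P+[0,0,.105]]).round(1).tolist() for k in('top','side')])
    cv2.imwrite('pics/cup%d.png'%i,cv2.resize(np.hstack([a,b]),None,fx=2.6,fy=2.6,interpolation=3))
E
python3 - <<'E'
from h import *
handle('paddle',.095,.0055,.105,50)
tocup(0,34,46)
E
```

```text
paddle P [0.5372 0.0487] 39.5 w 0.017273434770815128 tcp [0.5375 0.0487 0.0057] F [-0.78 -0.86  2.68] 30.2
th 20 tau 18 hit None F [-0.  -0.1 -1.5] w 0.0174 32.0
th 17 tau 26 hit False F [-1.  -0.1  0.1] w 0.0173 32.4
th 14 tau 34 hit False F [-0.4 -0.5  0.1] w 0.0175 32.8
th 11 tau 42 hit False F [-0.4  0.1 -0.4] w 0.017 33.2
th 9 tau 48 hit False F [-0.  -0.6  0.5] w 0.0171 33.6
th 7 tau 54 hit False F [ 0.3 -0.9 -0.1] w 0.0172 33.9
w 0.015925932478652326 0.01580312123313294 37.8
[[[303.8, 119.5], [299.5, 128.9], [309.7, 106.7]], [[267.1, 36.3], [266.9, 60.0], [267.3, 9.0]]]
```

View pics/cup0.png

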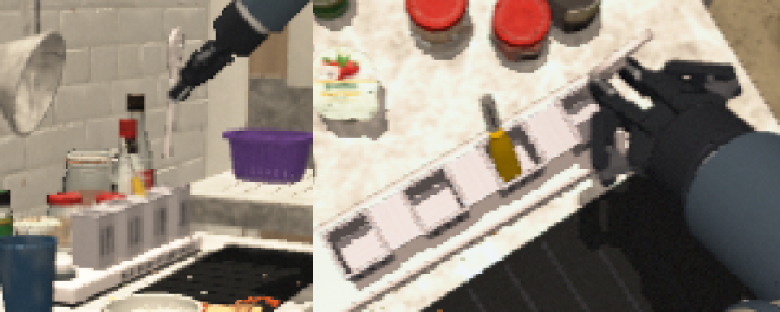

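```bash
python3 - <<'E'
from h import *
im=ctrl.read_camera('top')[:,:,::-1]; ref=cv2.imread('pics/top7.png'); d=cv2.absdiff(im,ref).max(2)
print('cols 285-335, rows 98-142; # dark arm, w bright changed, b bright unchanged')
for v in range(98,142): print(v,''.join(('w' if d[v,u]>22 else '.') if im[v,u].min()>125 else ('#' if d[v,u]>40 else '-') for u in range(285,335)))
im=ctrl.read_camera('side')[:,:,::-1]; d=cv2.absdiff(im,cv2.imread('pics/side0.png')).max(2)
for v in range(6,64,3): print(v,''.join('#' if d[v,u]>25 else '.' for u in range(255,290)))
E
```

```text
cols 285-335, rows 98-142; # dark arm, w bright changed, b bright unchanged
98 ----------------..................................
99 ----------------..................................
100 ----------------..................................
101 ---------------..................ww...............
102 ---------------..................www..............
103 ---------------................w.wwww.............
104 -------------....................wwww.............
105 ------------....................wwww..............
106 ---------...................w..www................
107 ...-----................w.www.www.................
108 ........................wwww.ww...................
109 .....................w.wwwww#ww...................
110 ......................www.w#ww....................
111 ......................wwww##w.....................
112 .................ww...ww#####w.............www....
113 .....................w########w..........w########
114 ................wwwww##########w........w#########
115 .............wwwwwww#############w......##########
116 .............wwwww##############
[... 1471 characters left out ...]
2 ###################.........#######
15 ###################.....###########
18 ####################.#.#..##...####
21 ###################..###.#.....####
24 #################..########.....#..
27 ###############..########...####...
30 ###############....#############...
33 ############....##..#....#######...
36 ..........####.#.######..########..
39 ............#....################..
42 ..........#........########........
45 .........##.......#######..........
48 .........##.......####.##..........
51 ..................#######..........
54 .........#........#######..........
57 .........#........#####............
60 ...................................
63 ...................................
```

```bash
python3 - <<'E'
from h import *
r=tool(34,46,-1); c=dry(0,CUP[0])
if not insert(c,r,.132):
    release()
    ctrl.set_joints([1.596,.255,.108,0,-1.424,-.285]); moved()
    im=ctrl.read_camera('top')[:,:,::-1]; cv2.imwrite('pics/top8.png',im); a=ctrl.read_camera('side')[20:120,215:315,::-1]
    cv2.imwrite('pics/c8.png',cv2.resize(np.hstack([cv2.resize(a,(200,200),interpolation=3),im[110:310,155:390]]),None,fx=1.8,fy=1.8,interpolation=3)); print(T())
E
```

```text
hit False F [-0.4  0.  -0.8] tcp [0.6595 0.1661 0.1282] w 0.01609372353698745 40.1
rel F [ 0.1  0.3 -0.5] 42.8
diff paddle 203.0
diff peeler 181.5
diff turner 1.0
45.1
```

```bash
python3 - <<'E'
from h import *
handle('turner',.095,.0055,.113,60,Pp=(.475,.2))
tocup(2,44,46)
E
```

```text
turner P [0.3501 0.3616] 40.9 w 0.015063086083161578 tcp [0.3503 0.3617 0.0057] F [ 1.39 -0.4   2.65] 49.2
th 20 tau 18 hit None F [ 0.7  0.1 -0.9] w 0.0151 51.7
th 17 tau 26 hit False F [ 0.6  0.7 -0.6] w 0.0158 52.1
th 14 tau 34 hit False F [ 0.2  0.1 -0.3] w 0.0152 52.6
th 11 tau 42 hit False F [ 0.  -0.5  0. ] w 0.0152 53.0
th 9 tau 48 hit False F [ 0.1 -0.2 -0.6] w 0.0155 53.4
th 7 tau 54 hit False F [ 0.1  0.3 -0.4] w 0.015 53.8
w 0.01427898416425363 0.013938491437589835 57.5
[[[234.9, 158.8], [236.8, 164.8], [232.4, 150.7]], [[246.9, 39.6], [247.1, 65.3], [246.5, 9.9]]]
```

View pics/cup2.png

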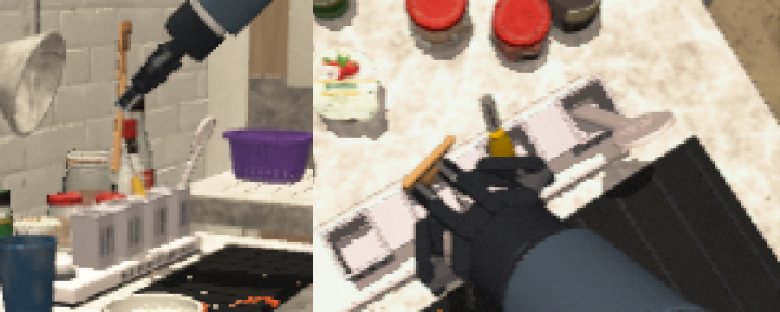

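The paddle stands in cup 0, the peeler in cup 1. The turner is vertical over cup 2: side crop head (125,20) to end (118,172).

```bash
python3 - <<'E'
from h import *
r=tool(44,46,-1); c=dry(0,CUP[2])
if not insert(c,r,.132):
    release()
    ctrl.set_joints([1.596,.255,.108,0,-1.424,-.285])
    im=ctrl.read_camera('top')[:,:,::-1]; cv2.imwrite('pics/top9.png',im); a=ctrl.read_camera('side')[20:120,215:315,::-1]
    cv2.imwrite('pics/c9.png',cv2.resize(np.hstack([cv2.resize(a,(200,200),interpolation=3),im[110:310,155:390]]),None,fx=1.8,fy=1.8,interpolation=3)); print(T())
E
```

```text
hit False F [-0.1 -0.  -0.4] tcp [0.5802 0.3105 0.1282] w 0.014312613319227261 59.7
rel F [-0.4  0.1 -1.5] 62.4
64.3
```

View pics/c9.png

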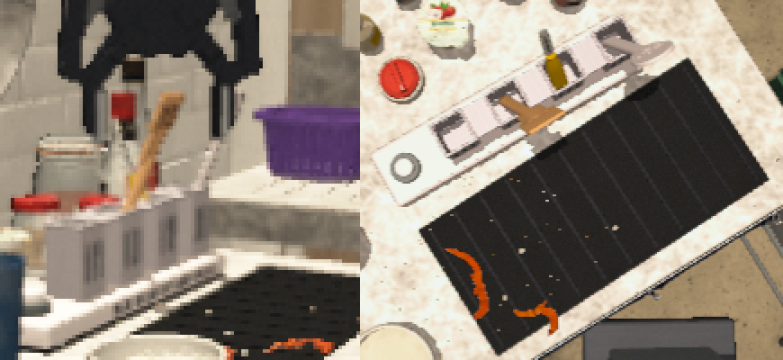

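```bash
python3 - <<'E'
from h import *
print('tumbler',onz('top',[[133,244]],.114))
ctrl.grab(40); B=np.array([.498,.453])
go([*B,.20],30,0,d=0); ctrl.line_to([*B,.065],max_speed=.15); F0=ctrl.get_ft_force()
for z in(.050,.048,.046,.0445):
    hit=ctrl.line_to([*B,z],max_speed=.02,threshold=15); print(z,hit,(ctrl.get_ft_force()-F0).round(1),ctrl.get_eef_pos().round(4))
    if hit: break
ctrl.sleep(.3); print((ctrl.get_ft_force()-F0).round(1),T())
E
```

```text
tumbler [[0.4024158  0.55375739 0.114     ]]
0.05 False [-1.4 -1.5  2.7] [0.4979 0.4529 0.0502]
0.048 False [-1.6 -0.9  2.5] [0.4982 0.4531 0.0483]
0.046 False [-1.1  0.   5.7] [0.4982 0.4531 0.0463]
0.0445 False [-3.4 -1.2 11.3] [0.4983 0.4532 0.046 ]
[-3.6 -1.2 11.4] 69.6
```

The button has bottomed out: the tip stopped at z 0.046 and the force rose to 11 N. Retreat and take a final look.

```bash
python3 - <<'E'
from h import *
ctrl.line_to([.498,.453,.22],max_speed=.15); ctrl.set_joints([1.596,.255,.108,0,-1.424,-.285]); ctrl.sleep(.3)
im=ctrl.read_camera('top')[:,:,::-1]; d=cv2.absdiff(im,cv2.imread('pics/top9.png')).max(2); n,l,s,_=cv2.connectedComponentsWithStats((d>40).astype(np.uint8))
print([s[i].tolist() for i in range(1,n) if s[i,4]>8],T())
a=ctrl.read_camera('side')[20:120,215:315,::-1]
cv2.imwrite('pics/c10.png',cv2.resize(np.hstack([cv2.resize(a,(200,200),interpolation=3),im[110:310,155:390]]),None,fx=1.8,fy=1.8,interpolation=3))
E
```

```text
[[132, 344, 7, 11, 56], [141, 345, 8, 4, 13], [77, 366, 66, 18, 487], [95, 378, 3, 4, 10], [146, 378, 9, 6, 38]] 72.8
```

View pics/c10.png

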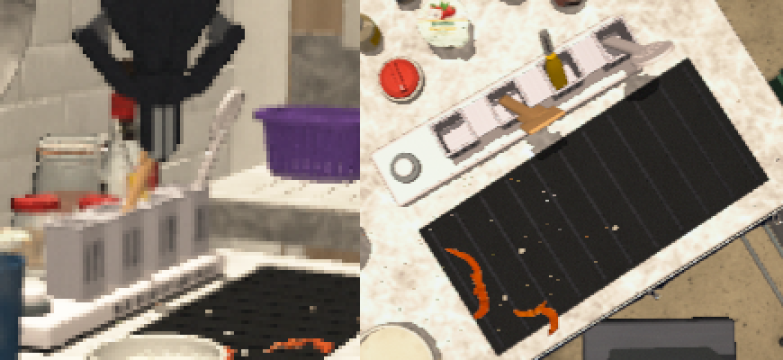

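All three utensils still stand in their own cups, and only the gripper differs between the two frames.

```bash
python3 -c "
from bench import ctrl
print(ctrl.finish_job(), ctrl.get_time())"
```

```text
the job is handed in; nothing more can be done
the job is handed in; nothing more can be done
```

The three utensils on the mat are now standing handle down, head up in the dryer: the paddle in cup y −123, the peeler in −41 and the turner in +41. I stood each one up by pinching it at 20 N and tilting it head down on the mat until it swung in the fingers. The wrist forces I read after each step were under about 3 N. I then pressed the start button and handed the job in at about 73 s.

**Last checks**
- **Utensils:** the final top and side views show all three standing in cups of their own. The turner and paddle lean a little against their rims. Frame differences between before and after the button press show nothing changed except the gripper.
- **Bystanders:** nothing near the dryer had moved when I compared the top view after the first utensil with the start. I did not check the tumbler and yoghurt pot separately after that.
- **Button:** the finger tip stopped at z 0.046, against a button top of 0.052, and the force rose to 11 N. That fits the full 6 mm of travel, but I could not read the joint directly.

**What disagreed**
- **Peeler:** it swung about 12° short of vertical. I measured this over the cup, corrected the tool tilt and then inserted it without contact.
- **Dryer position:** the plinth outline I drew assumed it was centred on the cups and did not match the picture. The cups and the button did match.

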